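# Put the whetstone away in its dust locker

## Robot

A 6-joint arm with a two-finger parallel gripper is mounted at the origin on a cart in front of the work surface, level with it; the furniture and walls round the work are solid. World frame = base frame: x ahead of the robot, y to its left, z up, the work surface at z = 0. Lengths are in m, angles in rad, forces in N, time in s.
With the tool pointing down it reaches from about 0.275 to 0.75 m from the base axis. Payload 10.2 kg.
Tool frame: the origin (TCP) lies at the very end of the fingers, on their centre line; the grasp point (between the pads) lies bot.grip_point_offset behind it (bot.grip_point_offset is the distance from the TCP to the grasp point, in m); z points along the fingers, y is the direction in which the jaws open and shut (so a half turn about z gives the same grasp; the last joint's range is limited). The gripper opens to 88 mm and grips with 3 to 60 N. Pads are 18 mm wide; open, the fingers measure 123 mm over their backs; the gripper's body (75 mm by 187 mm) begins 45 mm behind the grasp point.
Start: joints at [0.985, 0.313, 1.498, -0, 1.331, -0.223], TCP at [0.186, 0.491, 0.239] pointing down, gripper open.
Joint ranges: [-2.94, 2.94], [-0.97, 2.17], [0.19, 2.56], [-1.23, 4.37], [0.02, 3.11], [-2.88, 2.88]. Speed limits (rad/s): [2.39, 2.39, 3.01, 3.14, 3.14, 3.14].

## Interface

Orientations are given as a unit quaternion [w, x, y, z].
In Python, from station import bot gives the robot as it stands. The module is installed in compiled form; this text tells all that it offers.
- The arm moves only by the shell command python3 -m pendant 'ROWS' [OPENING]. ROWS is text: rows parted by semicolons, each of 4 numbers parted by spaces: the shift along the tool's x, y, z in cm, then the turn about the tool's z in rad. In form: dx dy dz twist; .... A call has exactly 10 rows; each row shifts and turns the commanded pose from where the row before left it, along the tool's axes as they then stand; what a row does not reach is not made up. A row lasts 1/10 s, in which the tool goes at most 50 mm and 8.59 degrees, less where a joint would pass 70% of its speed; a pose out of reach is approached as far as the arm can. A call with a gripper value outside its range is refused whole. OPENING is the opening in per cent of the stroke, from 0 (shut) to 100 (fully open), set as the call begins (- or left out, the last holds). The fingers move at their own pace and stop on an object; the grip force is fixed at half the most. Time passes only in rows, so rows that do not move let the fingers close, or fill a call up. It gives the time, the measured TCP pose, the force and the opening at its end, in the units of the state.
- bot.state(): the state, without advancing time (a new reading comes with each control period).
- bot.snapshot(name): name is "scene" or "side" or "wrist"; returns the picture (400x640x3 uint8, blue, green, red); there is no depth.
- bot.calibration(name): a dict with "fx", "fy", "cx", "cy" (pixels), "T" (4x4, takes a point from camera to world coordinates). Camera axes: x right, y down, z forward; pixel columns grow to the right and rows downward; lengths in m; the calibration is good to about 2 mm. A picture is of the moment at which its call begins: read the wrist's pose just before it. calibration takes no time and is no camera call; for the wrist camera it gives the pose at the moment of the call.
- bot.job_done(): hands the job in, once; it reports no verdict.
The state is a dict: "time": time; "qpos": joint angles; "dq": joint speeds; "joint_torque": joint torques, N m; "eef_pos": TCP position; "eef_rot": TCP orientation; "ft_force": force on the tool from outside, world axes, zero at the start; "moment": the same for the moment, N m; "grip_width": finger opening in m.
Only numpy, scipy, OpenCV 4.12 (cv2) and the standard library are available. Lean on these libraries where they do the work, as an engineer would, in place of code of your own. Each camera call takes 0.05 s, during which the arm holds its last target. There are 200 camera calls.

## Task

Put the loose whetstone that lies beside the low dust locker away in it: set it on the locker's front ledge, stone side up, and push it lengthwise through the spring flap until it has dropped off the ledge onto the locker's floor, where it shall lie flat, and the flap has swung fully shut behind it. Do not disturb the other things on the bench.

Things in the scene. Friction and masses are not known exactly. Their poses are not given: they have to be found in the camera images.
- whetstone: Grey stone (46 x 136 mm, upper 16 mm) on a wooden base (60 x 150 mm, lower 14 mm), in all 60 mm wide (x), 150 mm long (y), 30 mm high, lying loose on the bench stone side up. Origin at the centre of its underside; y runs along its length (both ends alike), z up. 0.24 to 0.42 kg. Grip it across base or stone. (One like it at the bench's far left is not meant.)
- stone_locker: Low wooden box with a clear roof, fixed to the bench, its port towards the robot. Origin at bench level in the middle of the port plane; x points into the box, y across, z up. In front a flat ledge without rails, 122 mm wide, top 40 mm above the bench, from x = -135 to +2 mm; there it steps down 28 mm to the inner floor (12 mm above the bench), which runs to the back wall at x = 188 mm; lane 100 mm wide.
- port (a point): Middle of the port's lower edge, in the port plane (locker x = 0), on the ledge's top, 40 mm above the bench; axes as the locker's. The port is 100 mm wide and 64 mm high; the roof's top is 108 mm above the bench. An upright tool cannot follow the stone in under the roof edge; one leaning back 25 to 45 degrees from vertical, fingertips leading, can. Past half-way the stone tips nose down over the step and its rear rises by up to 20 mm.
- dust_flap (a joint): Thin aluminium flap with a rubber lower edge that closes the port, 94 mm wide. It hangs from a hinge along the top of the port, 60 mm above the ledge and 4 mm inside the port plane, and reaches down to 5 mm above the ledge. 0 rad = shut (upright), grows as the lower edge swings into the box, to 1.45 rad. A weak spring shuts it (0.3 N at the lower edge when shut, about 1 N wide open). It cannot swing outward.
- sanding_block: Bystander: plain wooden block, 56 x 100 x 28 mm, shorter than the whetstone and without the grey stone. Origin at the centre of its underside, y along its length.
- masking_tape: Bystander: roll of tape lying flat, 87 mm across, 24 mm high. Origin at the centre of its underside.
- oil_jar: Bystander: jar with a dark lid, 60 mm across, 88 mm high. Origin at the centre of its underside.
- spoon_blank: Bystander: pale carved spoon blank, 50 x 291 x 22 mm. Origin at the middle of its underside, y along its length.
- bowl: Bystander: pale carved wooden bowl, 95 mm across, 64 mm high. Origin at the centre of its underside.
Mind the look-alikes: they are no part of the job. Of the things shaped like the whetstone, the grey one is meant.

How it is judged:
On the way:
1. the whetstone is part way through the port and holds the flap open (value of joint dust_flap above 0.5 rad and x of whetstone in the frame of stone_locker between -0.06 and 0.075 m and contact force between whetstone and dust_flap above 0.05 N), for 0.1 s.
At the end, for the whole second after the job is handed in: The whetstone lies flat, stone side up (within 0.1 rad), at rest on the locker's inner floor, below the ledge, its length within 0.35 rad of the lane (its centre at least 74 mm past the port plane); the flap is shut to within 0.06 rad (x of whetstone in the frame of stone_locker between 0.074 and 0.12 m and z of whetstone in the frame of stone_locker between 0.008 and 0.018 m and y of whetstone in the frame of stone_locker between -0.03 and 0.03 m and angle between the y axis of whetstone and the x axis of stone_locker, either way round below 0.35 rad and angle between whetstone's own z axis and vertical below 0.1 rad and value of joint dust_flap below 0.06 rad and linear speed of whetstone below 0.01 m/s); the robot touches nothing.
It fails at once if a bystander (sanding block, tape roll, oil jar, bowl or spoon blank) is moved by more than 25 mm (distance of any of sanding_block, masking_tape, oil_jar, bowl, spoon_blank from where it was at the start of the episode above 0.025 m).
It also fails if it takes over 58 s, if anything falls off the work surface, if the arm or the gripper's body presses on something with over 40 N, if the wrist force passes 120 N, or if a joint passes its speed limit or range.

## Working session

There is one attempt and no reset: what is moved stays moved. The work goes in short steps, Python scripts to look and compute and a shell command to move; the robot and the scene stay as the last step left them, time stands still between calls to the robot, and variables do not carry over. Pictures are saved under pics/ and viewed, about 8 in all and at most 12, crops included, and the job is handed in when it is done.

```bash
mkdir -p pics
cat > h.py <<'E'
import numpy as np, cv2
from station import bot
def snap(n,f):
    c=bot.calibration(n); im=bot.snapshot(n); cv2.imwrite('pics/'+f+'.png',im); np.save('pics/'+f+'.npy',dict(c),allow_pickle=True); return im,c
def ray(c,u,v):
    T=np.array(c['T']); d=T[:3,:3]@np.array([(u-c['cx'])/c['fx'],(v-c['cy'])/c['fy'],1]); return T[:3,3],d/np.linalg.norm(d)
def onz(c,u,v,z):
    o,d=ray(c,u,v); return o+d*(z-o[2])/d[2]
def tri(c1,p1,c2,p2):
    o1,d1=ray(c1,*p1);o2,d2=ray(c2,*p2)
    s=np.linalg.lstsq(np.c_[d1,-d2],o2-o1,rcond=None)[0]
    a,b=o1+d1*s[0],o2+d2*s[1]; return (a+b)/2,np.linalg.norm(a-b)
def proj(c,P):
    T=np.array(c['T']); q=T[:3,:3].T@(np.array(P)-T[:3,3]); return q[0]/q[2]*c['fx']+c['cx'],q[1]/q[2]*c['fy']+c['cy']
def load(f): return np.load('pics/'+f+'.npy',allow_pickle=True).item()
E
python3 - <<'E'
from h import *
np.set_printoptions(precision=4,suppress=True)
for n in('scene','side','wrist'):
    im,c=snap(n,n+'0'); print(n,c['fx'],c['cx'],c['cy'],np.array(c['T'])[:3])
s=bot.state();print(s['eef_rot'],s['eef_pos'],s['grip_width'],bot.grip_point_offset,s['time'])
E
```

```text
scene 518.5220817062689 322.0659909407321 196.1227627045284 [[-0.5794 -0.3961  0.7123 -0.6378]
 [-0.8147  0.3056 -0.4928  0.872 ]
 [-0.0225 -0.8658 -0.4998  0.8786]]
side 488.19906815378243 323.81217536147994 200.66934077200352 [[-0.9779 -0.139   0.1559  0.2751]
 [-0.2089  0.6563 -0.725   1.3077]
 [-0.0016 -0.7416 -0.6709  1.1919]]
wrist 308.91362068835235 325.5730073568821 199.0579271435395 [[ 0.3557  0.8887  0.2891  0.1108]
 [ 0.9346 -0.3378 -0.1116  0.5208]
 [-0.0016  0.3099 -0.9508  0.3837]]
[-0.0002  0.1804  0.9836 -0.0004] [0.1862 0.4907 0.2383] 0.08809208140902572 0.0187 0.15
```

View pics/scene0.png

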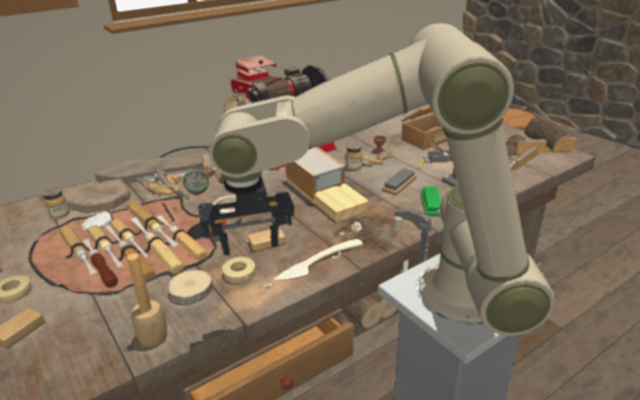

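View pics/side0.png

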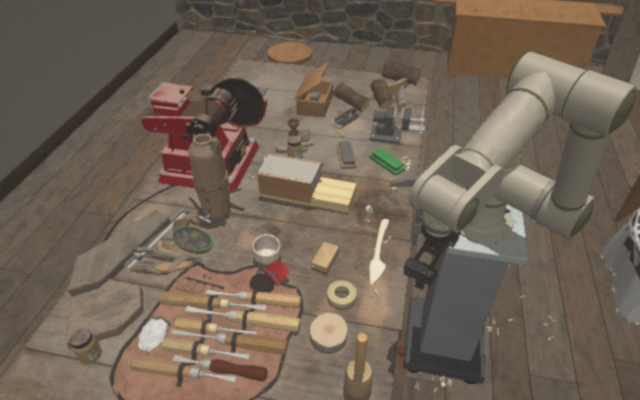

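The scene view shows the locker body at about (315,170), the ledge at (340,200) and the grey whetstone at (400,180). In the side view they are at (290,180), (335,193) and (346,153). I'll zoom in on both.

Run:
```python
from h import *
a=cv2.imread('pics/scene0.png')[140:225,280:440]; b=cv2.imread('pics/side0.png')[132:217,240:400]
k=dict(fx=5,fy=5,interpolation=cv2.INTER_CUBIC)
def r(x): return cv2.resize(x,(640,300) if 0 else (565,300),interpolation=cv2.INTER_CUBIC)
cv2.imwrite('pics/crop1.png',np.vstack([r(a),r(b)]))
```

```text
(no output)
```

View pics/crop1.png

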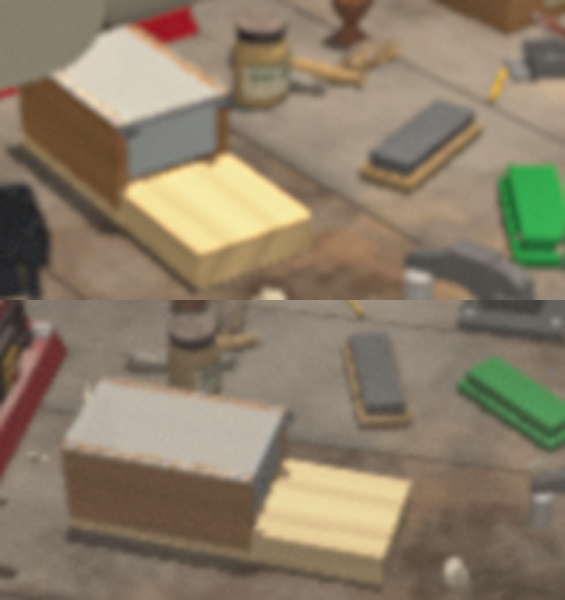

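View pics/wrist0.png

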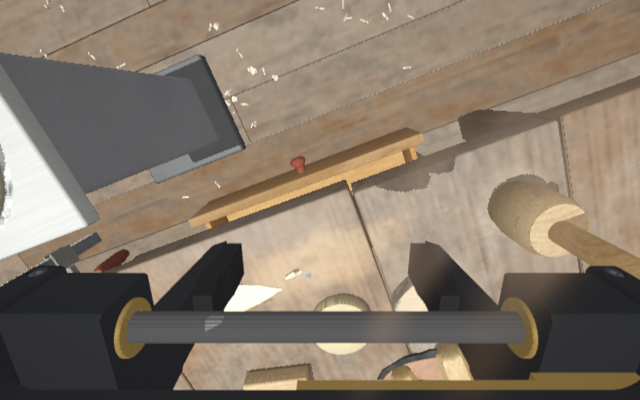

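Crop: ledge front corners in the scene crop are at (313,213) and (203,253), port corners at (125,195) and (225,155). The grey stone is clear of everything. The wrist view shows no whetstone yet. Next: rough triangulation.

```bash
cat > t.py <<'E'
from h import *
np.set_printoptions(precision=4,suppress=True)
a,b=load('scene0'),load('side0'); k=160/565
A=lambda p:(280+p[0]*k,140+p[1]*85/300); B=lambda p:(240+p[0]*k,132+(p[1]-300)*85/300)
for n,p,q in [('frontR',(313,213),(410,482)),('frontL',(203,253),(382,555)),('portL',(125,195),(253,530)),
 ('roofR',(222,95),(287,412)),('roofL',(128,124),(258,465)),
 ('st_nearL',(375,158),(363,413)),('st_nearR',(408,172),(406,407)),('st_farR',(475,112),(385,338)),('st_farL',(437,102),(350,338))]:
    print(n,*tri(a,A(p),b,B(q)))
E
python3 t.py
```

```text
frontR [ 0.4474 -0.0579  0.0372] 0.002286133713825384
frontL [0.4566 0.0585 0.0353] 0.0001332881037595317
portL [0.5908 0.0473 0.031 ] 0.004543220816311456
roofR [ 0.5776 -0.0557  0.1072] 0.0018883950530751942
roofL [0.5855 0.0431 0.1096] 0.010792628093782678
st_nearL [ 0.5218 -0.1979  0.0122] 0.006716377822902502
st_nearR [ 0.4746 -0.2002  0.021 ] 0.0019302584057129966
st_farR [ 0.5203 -0.3301  0.0218] 0.005663766971322977
st_farL [ 0.5594 -0.3159  0.0236] 0.001960323015400263
```

```bash
python3 -m pendant '-4 -2.7 0 0;-4 -2.7 0 0;-4 -2.7 0 0;-4 -2.7 0 0;-4 -2.7 0 0;-4 -2.7 0 0;-4 -2.7 0 0;-4 -2.7 0 0;-4 -2.7 0 0;-4 -2.7 0 0' 100; python3 -m pendant '-4 -2.7 0 0;-4 -2.7 0 0;-4 -2.7 0 0;-4 -2.7 0 0;0 0 0 -0.14;0 0 0 -0.14;0 0 0 0;0 0 0 0;0 0 0 0;0 0 0 0'
python3 - <<'E'
from h import *
snap('wrist','w1')
E
```

```text
time: 1.15
eef_pos: [0.4652, 0.0945, 0.2387]
eef_rot: [-0.0, 0.181, 0.984, 0.0]
ft_force: [0.3, 1.1, -0.2]
grip_width: 0.088
time: 2.15
eef_pos: [0.5757, -0.0611, 0.2388]
eef_rot: [0.0, 0.042, 0.999, -0.0]
ft_force: [-0.4, -0.3, 0.7]
grip_width: 0.0883
```

View pics/w1.png

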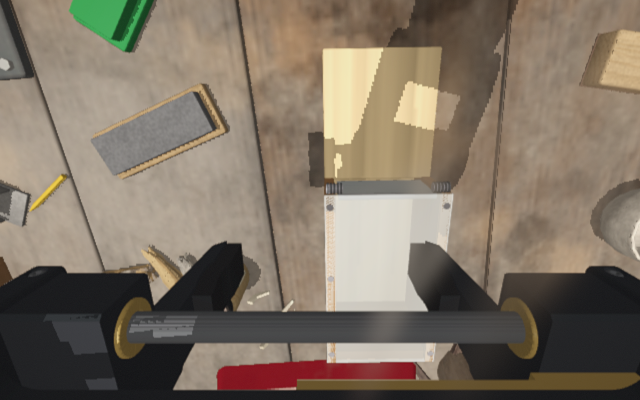

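The wrist view shows the whetstone (centre about (155,132)), the ledge (corners about (323,48), (441,46), (433,182)), the clear roof below it and the jar hidden behind the left finger. I'll take a second wrist view for triangulation.

```bash
python3 -m pendant '0 -3 0 0;0 -3 0 0;0 -3 0 0;0 -3 0 0;0 0 0 0;0 0 0 0;0 0 0 0;0 0 0 0;0 0 0 0;0 0 0 0'
cat > m.py <<'E'
from h import *
np.set_printoptions(precision=4,suppress=True)
snap('wrist','w2')
def quad(m):
    m=cv2.morphologyEx(m,cv2.MORPH_OPEN,np.ones((3,3),np.uint8)); m=cv2.morphologyEx(m,cv2.MORPH_CLOSE,np.ones((9,9),np.uint8))
    c=max(cv2.findContours(m,cv2.RETR_EXTERNAL,cv2.CHAIN_APPROX_NONE)[0],key=cv2.contourArea)
    h=cv2.convexHull(c)
    for e in np.arange(1,15,.5):
        p=cv2.approxPolyDP(h,e,True)
        if len(p)<=4: break
    return p[:,0],cv2.contourArea(c),c
import sys
out=[]
for f,boxes in (('w1',((85,75,235,185),(300,35,460,188))),('w2',((195,75,370,185),(395,35,560,188)))):
    im=cv2.imread(f'pics/{f}.png'); hsv=cv2.cvtColor(cv2.GaussianBlur(im,(3,3),0),cv2.COLOR_BGR2HSV)
    print(f,'hsv stone/bench/ledge',[hsv[v,u] for u,v in ((155,132),(250,60),(350,80),(340,150),(430,150))])
    o=im.copy()
    g=cv2.inRange(hsv,(0,0,0),(180,40,140)); y=cv2.inRange(hsv,(15,75,90),(32,255,255))
    for b,m in zip(boxes,(g,y)):
        mm=np.zeros_like(m); s=np.s_[b[1]:b[3],b[0]:b[2]]; mm[s]=m[s]
        p,a,c=quad(mm); print(p.tolist(),a); cv2.drawContours(o,[c],-1,(0,0,255),1); cv2.polylines(o,[p],True,(255,0,0),1)
    out.append(o[20:230,80:580])
cv2.imwrite('pics/ov.png',cv2.resize(np.vstack(out),(700,588)))
E
python3 m.py
```

```text
time: 3.2
eef_pos: [0.5659, -0.1804, 0.2388]
eef_rot: [0.0, 0.041, 0.999, -0.0]
ft_force: [0.4, 0.3, 0.2]
grip_width: 0.0881
w1 hsv stone/bench/ledge [array([ 18,  10, 133], dtype=uint8), array([ 16,  83, 168], dtype=uint8), array([ 24,  63, 243], dtype=uint8), array([ 20,  89, 171], dtype=uint8), array([ 18,  89, 170], dtype=uint8)]
[[198, 95], [213, 129], [116, 174], [92, 142]] 4697.5
[[450, 35], [459, 162], [430, 183], [324, 179], [300, 37]] 15991.0
w2 hsv stone/bench/ledge [array([ 16,  39, 155], dtype=uint8), array([ 17,  50, 169], dtype=uint8), array([16, 71, 94], dtype=uint8), array([ 17,  44, 115], dtype=uint8), array([ 19,  95, 148], dtype=uint8)]
[[304, 95], [314, 131], [231, 167], [206, 158], [216, 131]] 2713.5
[[558, 35], [553, 187], [417, 187], [432, 38]] 17240.5
```

View pics/ov.png

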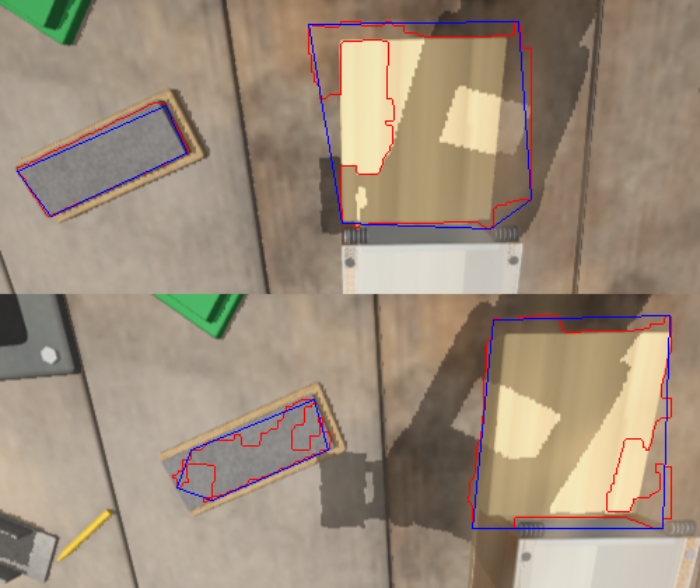

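The overlay shows the automatic masks are spoiled by shadow, but the corners are plain to read. I'll triangulate with the corners read from it.

```bash
cat > t2.py <<'E'
from h import *
np.set_printoptions(precision=4,suppress=True)
a,b=load('w1'),load('w2')
A=lambda p:(80+p[0]/1.4,20+p[1]/1.4); B=lambda p:(80+p[0]/1.4,20+(p[1]-294)/1.4)
R={}
for n,p,q in [('st1',(17,168),(162,458)),('st2',(50,216),(193,511)),('st3',(188,154),(330,447)),('st4',(163,103),(312,398)),
 ('base3',(205,157),(344,451)),('base4',(173,90),(319,384)),
 ('frontR',(341,40),(504,334)),('frontL',(506,38),(668,331)),('roofR',(343,244),(518,539)),('portR',(343,222),(492,516))]:
    P,e=tri(a,A(p),b,B(q)); R[n]=P; print(n,P,round(e,4), 'z=.03/.04:',onz(a,*A(p),.03)[:2],onz(b,*B(q),.03)[:2],onz(a,*A(p),.04)[:2],onz(b,*B(q),.04)[:2])
E
python3 t2.py
```

```text
st1 [ 0.5166 -0.325   0.0245] 0.0026 z=.03/.04: [ 0.5175 -0.321 ] [ 0.5149 -0.3226] [ 0.5169 -0.3135] [ 0.514  -0.3183]
st2 [ 0.5593 -0.3053  0.0314] 0.0014 z=.03/.04: [ 0.5589 -0.3061] [ 0.5604 -0.306 ] [ 0.5571 -0.299 ] [ 0.5582 -0.3022]
st3 [ 0.5193 -0.1871  0.0121] 0.0004 z=.03/.04: [ 0.5183 -0.1806] [ 0.5175 -0.1864] [ 0.5177 -0.177 ] [ 0.5165 -0.186 ]
st4 [ 0.4784 -0.1977  0.0166] 0.0012 z=.03/.04: [ 0.4784 -0.1923] [ 0.4792 -0.1968] [ 0.4789 -0.1884] [ 0.4794 -0.1961]
base3 [ 0.5239 -0.1756  0.0049] 0.0004 z=.03/.04: [ 0.5218 -0.1675] [ 0.5215 -0.1754] [ 0.5211 -0.1642] [ 0.5205 -0.1753]
base4 [ 0.4682 -0.1916  0.0057] 0.0004 z=.03/.04: [ 0.4698 -0.1827] [ 0.4695 -0.1904] [ 0.4705 -0.179 ] [ 0.47   -0.1899]
frontR [ 0.4465 -0.051   0.0335] 0.0002 z=.03/.04: [ 0.446 -0.051] [ 0.4462 -0.0498] [ 0.4474 -0.051 ] [ 0.4474 -0.0533]
frontL [0.4547 0.0712 0.0302] 0.0007 z=.03/.04: [0.455  0.0712] [0.4543 0.0713] [0.4562 0.0677] [0.4552 0.0645]
roofR [ 0.5826 -0.0611  0.1016] 0.0008 z=.03/.04: [ 0.6042 -0.0631] [ 0.6078 -0.0328] [ 0.6012 -0.0628] [ 0.6044 -0.0368]
portR [ 0.5808 -0.061   0.0467] 0.0001 z=.03/.04: [ 0.5849 -0.0614] [ 0.5855 -0.0555] [ 0.5824 -0.0612] [ 0.5827 -0.0588]
```

```bash
python3 -m pendant '2.1 -3.7 0 0;2.1 -3.7 0 0;0 0 0 0.1475;0 0 0 0.1475;0 0 0 0.1475;0 0 0 0.1475;0 0 0 0.1475;0 0 0 0.1475;0 0 0 0.1475;0 0 0 0.1475'
python3 - <<'E'
from h import *
a,b=load('scene0'),load('side0'); k=160/565
A=lambda p:(280+p[0]*k,140+p[1]*85/300); B=lambda p:(240+p[0]*k,132+(p[1]-300)*85/300)
print(tri(a,A((261,27)),b,B((193,330))), onz(a,*A((260,100)),.01),onz(b,*B((193,388)),.01))
s=bot.state();R=s['eef_rot'];print(R,s['eef_pos'],s['qpos'])
snap('wrist','w3')
E
```

```text
time: 4.25
eef_pos: [0.5179, -0.2511, 0.2388]
eef_rot: [0.0, 0.593, 0.805, 0.0]
ft_force: [0.3, -0.2, 0.6]
grip_width: 0.088
(array([ 0.71932478, -0.21457599,  0.0797966 ]), np.float64(0.0007121441087215961)) [ 0.69581296 -0.19508808  0.01      ] [ 0.71867623 -0.20070416  0.01      ]
[2.14243751e-05 5.92706158e-01 8.05418779e-01 7.09079357e-06] [ 0.51785918 -0.25108543  0.23875349] [-6.54942884e-01  4.25066363e-01  1.33872315e+00  1.53431241e-05
  1.37776059e+00 -9.56912868e-01]
```

View pics/w3.png

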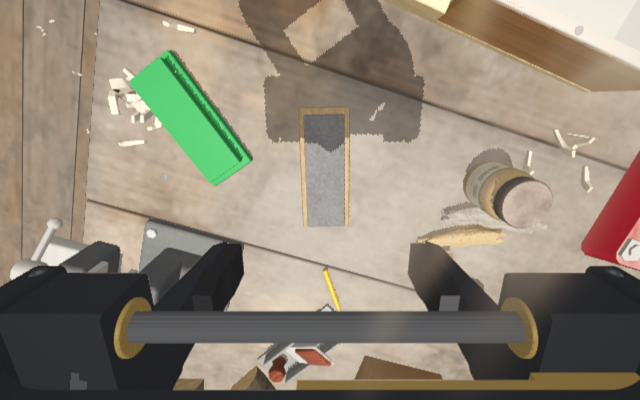

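The stone is centred between the fingers and aligned: base edges at columns 302 and 348 against cx 325.6. The jar is clear. I'll check how far the vise-like item at lower left is from the gripper body.

Run:
```python
from h import *
np.set_printoptions(precision=4,suppress=True)
c=load('w3');s=bot.state()
from scipy.spatial.transform import Rotation as Ro
w,x,y,z=s['eef_rot'];R=Ro.from_quat([x,y,z,w]).as_matrix()
for p in((150,218),(135,255),(225,270),(215,255),(135,255)):
    for h in(0,.05,.08): print(p,h,(R.T@(onz(c,*p,h)-s['eef_pos']))[:2])
for p in((301,107),(349,107)): print(p,(R.T@(onz(c,*p,.014)-s['eef_pos']))[:2])
for p in((305,226),(346,226)): print(p,(R.T@(onz(c,*p,.03)-s['eef_pos']))[:2])
a=load('scene0')
print(proj(load('side0'),[.42,-.3,.0]),proj(load('side0'),[.42,-.3,.08]))
```

```text
(150, 218) 0 [-0.0718 -0.2341]
(150, 218) 0.05 [-0.0517 -0.2036]
(150, 218) 0.08 [-0.0397 -0.1853]
(135, 255) 0 [-0.1273 -0.2644]
(135, 255) 0.05 [-0.1  -0.23]
(135, 255) 0.08 [-0.0837 -0.2093]
(225, 270) 0 [-0.1501 -0.1413]
(225, 270) 0.05 [-0.1199 -0.1229]
(225, 270) 0.08 [-0.1018 -0.1119]
(215, 255) 0 [-0.1265 -0.153 ]
(215, 255) 0.05 [-0.0993 -0.1331]
(215, 255) 0.08 [-0.083  -0.1212]
(135, 255) 0 [-0.1273 -0.2644]
(135, 255) 0.05 [-0.1  -0.23]
(135, 255) 0.08 [-0.0837 -0.2093]
(301, 107) [ 0.0721 -0.0287]
(349, 107) [0.0725 0.0265]
(305, 226) [-0.0691 -0.025 ]
(346, 226) [-0.0688  0.0259]
(np.float64(371.9621337474398), np.float64(153.6480346822987)) (np.float64(373.26577791967424), np.float64(137.36845711794612))
```

Clear and centred. Descending, gripping, then lifting.

```bash
python3 -m pendant '0 0 4.5 0;0 0 4.5 0;0 0 4.5 0;0 0 4 0;0 0 2.5 0;0 0 1.5 0;0 0 0.7 0;0 0 0 0;0 0 0 0;0 0 0 0'; python3 -m pendant '0 0 0 0;0 0 0 0;0 0 0 0;0 0 0 0;0 0 0 0;0 0 0 0;0 0 0 0;0 0 0 0;0 0 -0.5 0;0 0 -1 0' 30;  python3 -m pendant '0 0 -2 0;0 0 -2 0;0 0 -2 0;0 0 -2 0;0 0 -2 0;0 0 -2 0;0 0 0 0;0 0 0 0;0 0 0 0;0 0 0 0'
```

```text
time: 5.3
eef_pos: [0.5184, -0.2516, 0.018]
eef_rot: [0.001, 0.59, 0.807, -0.0]
ft_force: [0.6, 0.3, -0.5]
grip_width: 0.0877
time: 6.3
eef_pos: [0.5174, -0.2508, 0.0315]
eef_rot: [-0.001, 0.59, 0.807, 0.0]
ft_force: [0.3, 0.5, -2.9]
grip_width: 0.0456
time: 7.3
eef_pos: [0.5175, -0.2509, 0.1507]
eef_rot: [-0.001, 0.59, 0.807, 0.0]
ft_force: [1.0, -0.2, -2.0]
grip_width: 0.0458
```

```bash
python3 -m pendant '4.15 1.03 0 0;4.15 1.03 0 0;4.15 1.03 0 0;4.15 1.03 0 0;4.15 1.03 0 0;4.15 1.03 0 0;0 0 0 -0.149;0 0 0 -0.149;0 0 0 -0.149;0 0 0 -0.149'; python3 -m pendant '0 0 0 -0.149;0 0 0 -0.149;0 0 0 -0.149;0 0 0 -0.149;0 0 0 0;0 0 0 0;0 0 0 0;0 0 0 0;0 0 0 0;0 0 0 0'
python3 - <<'E'
from h import *
im,c=snap('wrist','w4'); sd,_=snap('side','s4'); 
np.set_printoptions(precision=4,suppress=True)
cv2.imwrite('pics/v4.png',np.vstack([cv2.resize(im,(480,300)),cv2.resize(sd[130:230,240:400],(480,300),interpolation=cv2.INTER_CUBIC)]))
E
```

```text
time: 8.3
eef_pos: [0.501, 0.005, 0.1512]
eef_rot: [-0.001, 0.324, 0.946, -0.0]
ft_force: [-0.3, 0.2, -3.0]
grip_width: 0.0459
time: 9.3
eef_pos: [0.5012, 0.0049, 0.1517]
eef_rot: [0.0, 0.036, 0.999, -0.0]
ft_force: [-0.2, 0.6, -2.3]
grip_width: 0.0461
```

View pics/v4.png

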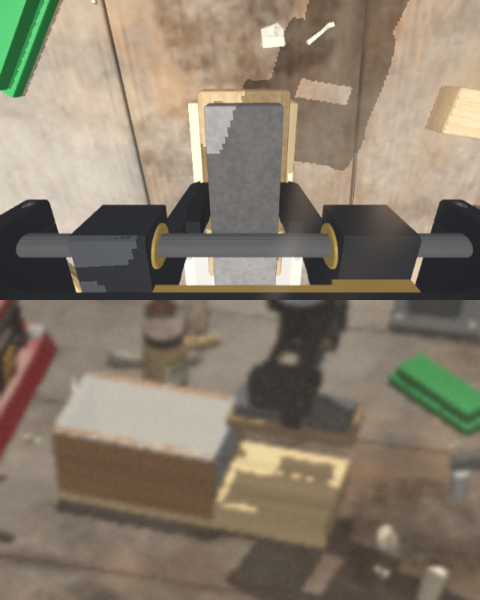

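Stone held parallel to and centred on the ledge: in the wrist view base edges 199/292, ledge edges 190/296, at half-width scale. Lowering onto the ledge.

```bash
python3 -m pendant '0 0 2.5 0;0 0 2.5 0;0 0 2 0;0 0 1 0;0 0 0.6 0;0 0 0.4 0;0 0 0.2 0;0 0 0 0;0 0 0 0;0 0 0 0'
```

```text
time: 10.4
eef_pos: [0.5014, 0.0048, 0.0601]
eef_rot: [0.0, 0.035, 0.999, -0.0]
ft_force: [0.1, -0.3, -2.9]
grip_width: 0.0459
```

```bash
python3 -m pendant '0 0 0.1 0;0 0 0.1 0;0 0 0 0;0 0 0 0;0 0 0 0;0 0 0 0;0 0 0 0;0 0 0 0;0 0 0 0;0 0 0 0' && python3 -m pendant '0 0 0 0;0 0 0 0;0 0 0 0;0 0 0 0;0 0 0 0;0 0 0 0;0 0 -1 0;0 0 -2 0;0 0 -2 0;0 0 -2 0' 85;  python3 -m pendant '2.5 0 0 0;2.5 0 0 0;2.5 0 0 0;2.5 0 0 0;1.5 0 0 0;0 0 0 0;0 0 0 0;0 0 0 0;0 0 0 0;0 0 0 0' 34
python3 - <<'E'
from h import *
im,c=snap('wrist','w5'); s=bot.state(); 
sd,_=snap('side','s5')
cv2.imwrite('pics/v5.png',np.vstack([cv2.resize(im,(480,300)),cv2.resize(sd[130:230,240:400],(480,300),interpolation=cv2.INTER_CUBIC)]))
E
```

```text
time: 11.4
eef_pos: [0.5012, 0.0049, 0.0577]
eef_rot: [0.0, 0.035, 0.999, -0.0]
ft_force: [0.3, 0.2, -2.0]
grip_width: 0.0455
time: 12.4
eef_pos: [0.5013, 0.0049, 0.1292]
eef_rot: [0.0, 0.035, 0.999, -0.0]
ft_force: [-0.1, 0.2, 0.4]
grip_width: 0.0752
time: 13.4
eef_pos: [0.3869, 0.013, 0.1277]
eef_rot: [-0.0, 0.035, 0.999, 0.0]
ft_force: [-0.3, -1.0, -0.0]
grip_width: 0.0297
```

View pics/v5.png

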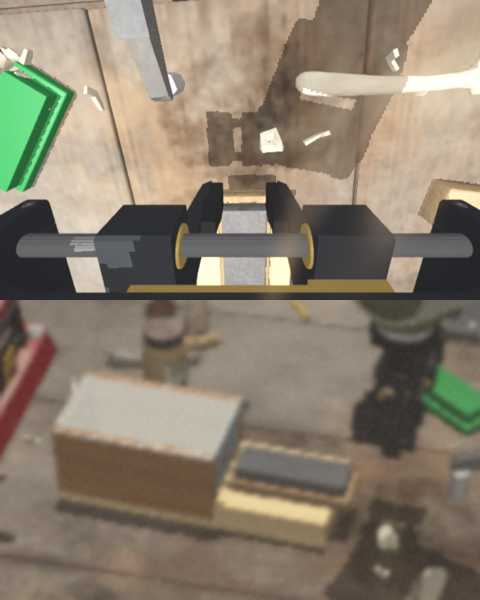

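The stone lies on the ledge, stone side up and straight, with the fingers behind it. Next: lower, then push slowly through past the tipping point.

```bash
python3 -m pendant '0 0 2 0;0 0 2 0;0 0 2 0;0 0 1 0;0 0 0.6 0;0 0 0.47 0;0 0 0 0;0 0 0 0;0 0 0 0;0 0 0 0';python3 -m pendant '-1 0 0 0;-1 0 0 0;-1 0 0 0;-1 0 0 0;-1 0 0 0;-1 0 0 0;-1 0 0 0;-1 0 0 0;-1 0 0 0;0 0 0 0'; python3 -m pendant '-1 0 0 0;-1 0 0 0;-1 0 0 0;-1 0 0 0;-1 0 0 0;-1 0 0 0;0 0 0 0;0 0 0 0;0 0 0 0;0 0 0 0'
python3 - <<'E'
from h import *
im,c=snap('wrist','w6'); sd,_=snap('side','s6')
cv2.imwrite('pics/v6.png',np.vstack([cv2.resize(im,(480,300)),cv2.resize(sd[130:230,240:400],(480,300),interpolation=cv2.INTER_CUBIC)]))
E
```

```text
time: 14.5
eef_pos: [0.3867, 0.0129, 0.0473]
eef_rot: [0.0, 0.035, 0.999, -0.0]
ft_force: [0.3, 0.2, -0.1]
grip_width: 0.0296
time: 15.5
eef_pos: [0.4779, 0.0064, 0.0471]
eef_rot: [0.001, 0.035, 0.999, -0.0]
ft_force: [-0.7, 0.2, 0.3]
grip_width: 0.0299
time: 16.5
eef_pos: [0.536, 0.0024, 0.0471]
eef_rot: [0.0, 0.035, 0.999, -0.0]
ft_force: [0.4, -0.1, -0.5]
grip_width: 0.0297
```

View pics/v6.png

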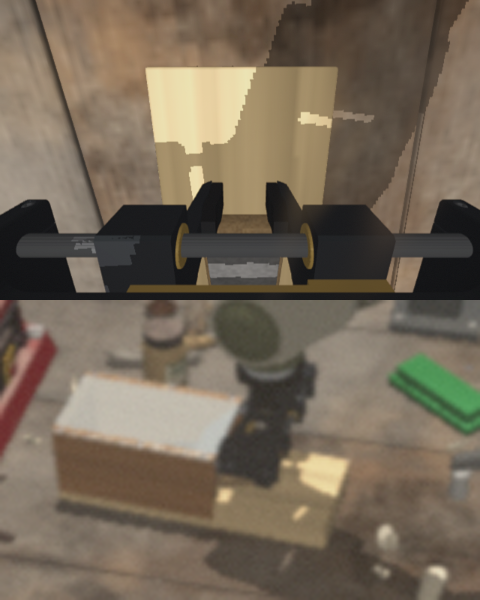

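The stone is part way in and tipped, held symmetrically in front of the fingers. The ledge front corners at full resolution are about (196,90.5) and (449,89.5), so I can refine the port position before the final shove.

Run:
```python
from h import *
np.set_printoptions(precision=4,suppress=True)
c=load('w6')
a,b=onz(c,196,90.5,.04)[:2],onz(c,449,89.5,.04)[:2]
print(a,b,np.linalg.norm(a-b)); d=(b-a)/np.linalg.norm(b-a); x=np.array([d[1],-d[0]]); print(x,(a+b)/2+.135*x)
```

```text
[ 0.4477 -0.0506] [0.4557 0.0669] 0.11781165725284191
[ 0.9977 -0.068 ] [ 0.5864 -0.001 ]
```

Port plane at x≈0.586, as before. Now an accelerating shove of 3.9 cm, stopping 2 mm short of the port plane, then retreat.

```bash
python3 -m pendant '-0.4 0 0 0;-1 0 0 0;-2.5 0 0 0;0 0 0 0;0 0 0 0;2 0 0 0;3 0 0 0;3 0 0 0;3 0 0 0;2 0 0 0'
python3 -m pendant '0 0 -4 0;0 0 -4 0;0 0 -4 0;0 0 -4 0;-4 0 0 0;-4 0 0 0;-4 0 0 0;-4 0 0 0;0 0 0 0;0 0 0 0'
python3 - <<'E'
from h import *
im,c=snap('wrist','w7'); sd,_=snap('side','s7')
cv2.imwrite('pics/v7.png',np.vstack([cv2.resize(im,(480,300)),cv2.resize(sd[130:230,240:400],(480,300),interpolation=cv2.INTER_CUBIC)]))
E
```

```text
time: 17.6
eef_pos: [0.4438, 0.009, 0.047]
eef_rot: [-0.0, 0.035, 0.999, 0.0]
ft_force: [0.8, 0.1, -0.1]
grip_width: 0.03
time: 18.6
eef_pos: [0.605, -0.0025, 0.2063]
eef_rot: [-0.001, 0.035, 0.999, 0.0]
ft_force: [-0.4, -0.4, -0.2]
grip_width: 0.0299
```

View pics/v7.png

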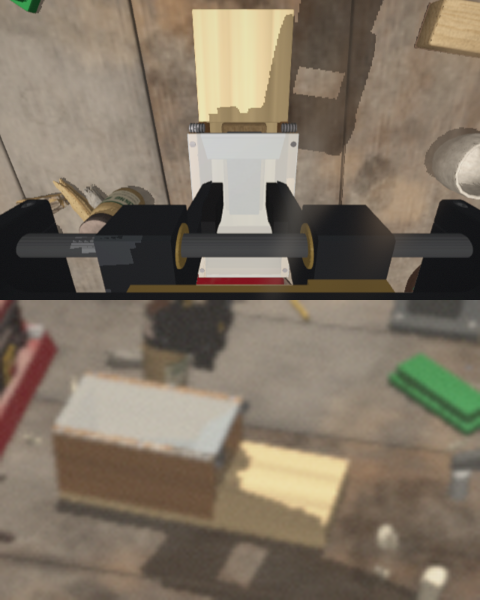

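The base's rear edge still shows at the port, at about (245,122) in the half-scale view. It is between the hinges, so the stone has not dropped yet. I'll measure where that edge is.

Run:
```python
from h import *
np.set_printoptions(precision=4,suppress=True)
im=cv2.imread('pics/w7.png'); c=load('w7')
for v in range(148,182,2): print(v,im[v,320:334].mean(0).round(), im[v,305:309].mean(0).round(), end=' ')
print()
for v in (162,164,168,174):
  for z in(.04,.05,.054): print(v,z,(onz(c,326,v,z)[0]-.5864)/.9977)
print([proj(c,[.5864-.005*0,0,z]) for z in(.04,.1,.108)])
```

```text
148 [159. 205. 219.] [ 95. 130. 150.] 150 [141. 186. 201.] [ 95. 130. 150.] 152 [106. 144. 165.] [ 95. 130. 150.] 154 [106. 144. 165.] [ 95. 130. 150.] 156 [106. 144. 166.] [ 95. 130. 150.] 158 [106. 144. 166.] [ 95. 130. 150.] 160 [106. 145. 166.] [ 96. 132. 152.] 162 [ 96. 132. 153.] [ 90. 124. 144.] 164 [54. 76. 93.] [54. 75. 93.] 166 [ 60.  85. 104.] [ 57.  81. 101.] 168 [ 67.  95. 116.] [ 64.  93. 114.] 170 [ 67.  95. 116.] [ 70.  98. 120.] 172 [ 68.  96. 117.] [ 71. 100. 122.] 174 [ 67.  92. 112.] [ 67.  93. 113.] 176 [65. 67. 68.] [61. 62. 65.] 178 [170. 171. 172.] [169. 170. 170.] 180 [206. 208. 208.] [207. 208. 208.] 
162 0.04 -0.00048580004672296517
162 0.05 -0.002456754570167033
162 0.054 -0.0032451363795447715
164 0.04 0.0015851968417725194
164 0.05 -0.0004521794293064111
164 0.054 -0.0012671299377380277
168 0.04 0.00575248603066582
168 0.05 0.0035814549808841165
168 0.054 0.0027130425609714352
174 0.04 0.012067435493077285
174 0.05 0.009693869141649927
174 0.054 0.008744442601078872
[(np.float64(325.5354858758613), np.float64(162.50277765974846)), (np.float64(325.5217819331173), np.float64(176.56890418098064)), (np.float64(325.5194839447513), np.float64(178.9276264629248))]
```

The rear edge is right at the step, at about x=+1.5 mm, and the flap still leans on the stone. I'll go back down and creep forward while watching the force.

```bash
python3 -m pendant '4 0 0 0;4 0 0 0;3 0 0 0;0 0 4 0;0 0 4 0;0 0 4 0;0 0 2.5 0;0 0 1.4 0;0 0 0 0;0 0 0 0'; python3 -m pendant '-1.5 0 0 0;-1.5 0 0 0;-1.5 0 0 0;-1.5 0 0 0;-1 0 0 0;-0.5 0 0 0;-0.3 0 0 0;-0.2 0 0 0;0 0 0 0;0 0 0 0'
```

```text
time: 19.7
eef_pos: [0.4952, 0.0053, 0.0491]
eef_rot: [0.001, 0.035, 0.999, -0.0]
ft_force: [-0.3, 0.4, -1.0]
grip_width: 0.0298
time: 20.7
eef_pos: [0.5748, -0.0003, 0.0481]
eef_rot: [-0.0, 0.035, 0.999, -0.0]
ft_force: [0.8, -0.4, -0.2]
grip_width: 0.0299
```

```bash
python3 -m pendant '-0.1 0 0 0;0 0 0 0;-0.1 0 0 0;0 0 0 0;0 0 0 0;0 0 0 0;0 0 0 0;0 0 0 0;0 0 0 0;0 0 0 0';python3 -m pendant '-0.1 0 0 0;0 0 0 0;-0.1 0 0 0;0 0 0 0;0 0 0 0;0 0 0 0;0 0 0 0;0 0 0 0;0 0 0 0;0 0 0 0'
```

```text
time: 21.7
eef_pos: [0.5751, -0.0004, 0.0481]
eef_rot: [-0.003, 0.035, 0.999, 0.0]
ft_force: [-14.1, 0.5, 9.4]
grip_width: 0.03
time: 22.7
eef_pos: [0.5749, -0.0003, 0.0481]
eef_rot: [-0.005, 0.035, 0.999, 0.0]
ft_force: [-30.1, -0.8, 19.3]
grip_width: 0.0298
```

Firm contact with the roof edge at TCP x=0.575, so the upright tool can go no further. I'll back off, raise with the gripper open, and look obliquely into the port between the fingers.

```bash
python3 -m pendant '1 0 0 0;3 0 0 0;4 0 0 0;0.2 0 -4 0;0 0 -4 0;0 0 -4 0;0 0 -4 0;0 0 0 0;0 0 0 0;0 0 0 0' 100
python3 - <<'E'
from h import *
np.set_printoptions(precision=4,suppress=True)
im,c=snap('wrist','w8'); u,v=proj(c,[.5864,-.001,.045]); print(u,v)
u,v=int(u),int(v); cr=im[v-60:v+60,u-100:u+100]; print(u-100,v-60)
w7=cv2.imread('pics/w7.png')[140:190,226:426]
cv2.imwrite('pics/v8.png',np.vstack([cv2.resize(cr,(700,420),interpolation=cv2.INTER_CUBIC),cv2.resize(w7,(700,175),interpolation=cv2.INTER_CUBIC)]))
for x in(-.005,0,.002,.004,.03):print(x,[proj(c,[.5864+x,-.001,z])[1].round(1) for z in(.012,.04,.054,.1,.108)])
E
```

```text
time: 23.7
eef_pos: [0.4967, 0.0053, 0.2068]
eef_rot: [-0.001, 0.035, 0.999, 0.0]
ft_force: [-0.3, 0.4, -0.4]
grip_width: 0.088
324.67318942720607 259.59514143949843
224 199
-0.005 [np.float64(242.5), np.float64(253.5), np.float64(259.6), np.float64(283.7), np.float64(288.7)]
0 [np.float64(246.2), np.float64(257.4), np.float64(263.7), np.float64(288.3), np.float64(293.4)]
0.002 [np.float64(247.7), np.float64(259.0), np.float64(265.3), np.float64(290.1), np.float64(295.2)]
0.004 [np.float64(249.2), np.float64(260.5), np.float64(266.9), np.float64(291.9), np.float64(297.0)]
0.03 [np.float64(267.9), np.float64(280.4), np.float64(287.4), np.float64(314.7), np.float64(320.3)]
```

View pics/v8.png

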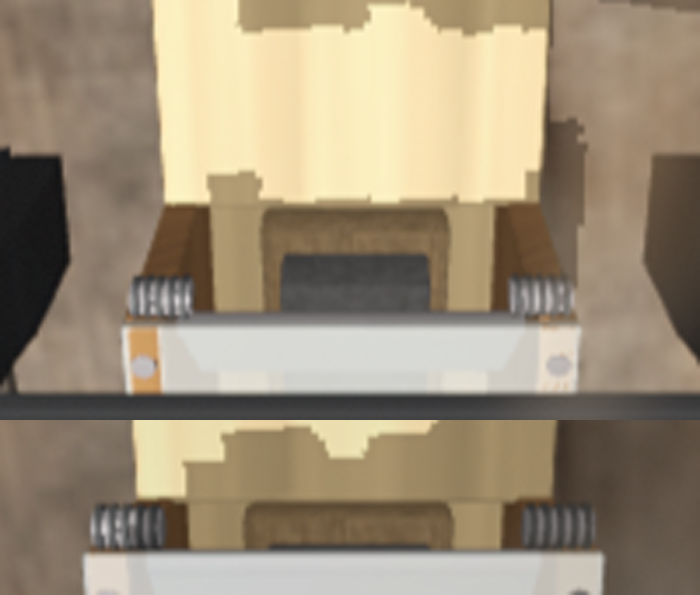

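The oblique view shows the stone straight, nose down and stone side up. Its rear edge is at crop row ~209 (full image row ~259), which is x≈+2 mm, right on the step edge, and the flap rests on it. The upright tool is blocked by the roof edge. At the limit of its reach the arm may have to lean, fingertips leading, which is the posture needed. I'll check the clearance above the tall red machine behind the locker before trying that.

Run:
```python
from h import *
np.set_printoptions(precision=4,suppress=True)
a,b=load('scene0'),load('side0')
print(tri(a,(275,62),b,(190,92)),tri(a,(318,75),b,(250,90)),tri(a,(235,68),b,(150,92)))
for p in((205,187),(225,187),(260,120)): print(p,onz(b,*p,0),onz(b,*p,.05),onz(b,*p,.2))
s=bot.state();print(s['qpos'])
```

```text
(array([ 1.0539, -0.0926,  0.3354]), np.float64(0.022249183672240023)) (array([ 0.8559, -0.1544,  0.3255]), np.float64(0.010338595833142603)) (array([1.1565, 0.007 , 0.3402]), np.float64(0.045430964454862194))
(205, 187) [1.0049 0.0373 0.    ] [0.9743 0.0906 0.05  ] [0.8825 0.2504 0.2   ]
(225, 187) [0.9314 0.0217 0.    ] [0.9039 0.0757 0.05  ] [0.8213 0.2375 0.2   ]
(260, 120) [ 0.9421 -0.4452  0.    ] [ 0.9141 -0.3717  0.05  ] [ 0.8302 -0.1511  0.2   ]
[-0.2258  0.2803  1.6283 -0.      1.2356 -1.7258]
```

```bash
python3 -m pendant '-2.65 1.02 -3.22 0;-2.65 1.02 -3.22 0;-2.65 1.02 -3.22 0;-2.65 1.02 -3.22 0;-2.65 1.02 -3.22 0;-2.65 1.02 -3.22 0;-3 0 0 0;-3 0 0 0;-2 0 0 0;-2 0 0 0' 34; python3 -c "
from h import *
print(bot.state()['qpos'].round(3) if hasattr(bot.state()['qpos'],'round') else bot.state()['qpos'])"; python3 -m pendant '-2 0 0 0;-2 0 0 0;-2 0 0 0;-2 0 0 0;0 0 0 0;0 0 0 0;0 0 0 0;0 0 0 0;0 0 0 0;0 0 0 0'; python3 -c "
from h import *
print(bot.state()['qpos'])"
```

```text
time: 24.75
eef_pos: [0.7258, 0.0444, 0.376]
eef_rot: [0.008, 0.035, 0.999, 0.001]
ft_force: [1.0, 0.5, 0.7]
grip_width: 0.0299
[-0.101  0.899  0.191  0.004  2.037 -1.599]
time: 25.75
eef_pos: [0.7502, 0.0362, 0.3514]
eef_rot: [0.027, 0.035, 0.999, 0.002]
ft_force: [0.5, -0.4, -0.3]
grip_width: 0.0301
[-0.11029157  0.93525607  0.18743594  0.00976439  1.96503669 -1.60631565]
```

It works: at the reach limit the tool leans, fingertips leading (3° so far). I'll keep pushing outward.

```bash
python3 -m pendant '-4.5 0 -1.5 0;-4.5 0 -1.5 0;-4.5 0 -1.5 0;-4.5 0 -1.5 0;-4.5 0 -1.5 0;-4.5 0 -1.5 0;-4.5 0 -1.5 0;-4.5 0 -1.5 0;-4.5 0 -1.5 0;-4.5 0 -1.5 0';python3 -c "
from h import *
print(bot.state()['qpos'])"
```

```text
time: 26.75
eef_pos: [0.8054, -0.0029, 0.3765]
eef_rot: [0.154, 0.035, 0.987, 0.009]
ft_force: [-0.0, 0.3, -0.3]
grip_width: 0.0297
[-0.16647342  0.91631557  0.18749777  0.05840643  1.73370986 -1.64769173]
```

```bash
python3 -m pendant '-4 0 -3 0;-4 0 -3 0;-4 0 -3 0;-4 0 -3 0;-4 0 -3 0;-4 0 -3 0;-4 0 -3 0;-4 0 -3 0;0 0 0 0;0 0 0 0';python3 -c "
from h import *
print(bot.state()['qpos'])"
```

```text
time: 27.75
eef_pos: [0.7524, -0.0218, 0.5337]
eef_rot: [0.25, 0.035, 0.968, 0.011]
ft_force: [0.3, 0.3, 0.7]
grip_width: 0.03
[-0.22076034  0.7114092   0.18787002  0.11172008  1.74668724 -1.67139417]
```

29° of lean. Now I'll compute the tool-axis shifts back to the port.

```bash
cat > d.py <<'E'
from h import *
import sys
from scipy.spatial.transform import Rotation as Ro
np.set_printoptions(precision=4,suppress=True)
s=bot.state();w,x,y,z=s['eef_rot'];R=Ro.from_quat([x,y,z,w]).as_matrix();print(R)
p=np.array(s['eef_pos']);ax=np.array([.9976,-.069,0]);po=np.array([.5864,-.001,0])
print('local',(p-po)@ax,(p-po)@[.069,.9976,0],p[2])
for lx,zz in eval(sys.argv[1]):
    q=po+ax*lx+[0,0,zz]; print(lx,zz,(R.T@(q-p)*100).round(2)); p=q
E
python3 d.py '[(-.05,.3),(-.05,.06),(-.05,.046),(-.02,.046),(.006,.046)]'
```

```text
[[-0.8726  0.0626  0.4844]
 [ 0.0737  0.9973  0.0038]
 [-0.4828  0.039  -0.8749]]
local 0.16708199614714409 -0.009277417884460463 0.5336671262481649
-0.05 0.3 [30.3   0.15  9.99]
-0.05 0.06 [11.59 -0.94 21.  ]
-0.05 0.046 [ 0.68 -0.05  1.22]
-0.02 0.046 [-2.63 -0.02  1.45]
0.006 0.046 [-2.28 -0.02  1.26]
```

```bash
python3 -m pendant '4.33 0.02 1.43 0;4.33 0.02 1.43 0;4.33 0.02 1.43 0;4.33 0.02 1.43 0;4.33 0.02 1.43 0;4.33 0.02 1.43 0;4.33 0.02 1.43 0;1.93 -0.16 3.5 0;1.93 -0.16 3.5 0;0 0 0 0'; python3 d.py '[(-.05,.06),(-.05,.046)]'
```

```text
time: 28.75
eef_pos: [0.5772, -0.0023, 0.2581]
eef_rot: [0.245, 0.035, 0.969, 0.013]
ft_force: [-0.5, 0.3, 0.4]
grip_width: 0.0299
[[-0.8777  0.0618  0.4753]
 [ 0.0744  0.9972  0.0078]
 [-0.4735  0.0422 -0.8798]]
local -0.009093353175442817 -0.0019559822898505713 0.2581068620031913
-0.05 0.06 [12.98 -0.61 15.5 ]
-0.05 0.046 [ 0.66 -0.06  1.23]
```

```bash
python3 -m pendant '2.16 -0.1 2.58 0;2.16 -0.1 2.58 0;2.16 -0.1 2.58 0;2.16 -0.1 2.58 0;2.16 -0.1 2.58 0;2.16 -0.1 2.58 0;0 0 0 0;0 0 0 0;0 0 0 0;0 0 0 0'; python3 d.py '[(-.05,.046),(-.02,.046),(.006,.046)]'
```

```text
time: 29.75
eef_pos: [0.5422, 0.0012, 0.0677]
eef_rot: [0.252, 0.035, 0.967, 0.012]
ft_force: [-0.5, -0.3, 0.5]
grip_width: 0.0303
[[-0.871   0.061   0.4875]
 [ 0.0726  0.9973  0.0049]
 [-0.4859  0.0397 -0.8731]]
local -0.044289689451613365 -0.0008360619674731436 0.06766802042737897
-0.05 0.046 [1.55 0.   1.62]
-0.02 0.046 [-2.62 -0.02  1.46]
0.006 0.046 [-2.27 -0.02  1.26]
```

Down, then push in slowly by 5.6 cm, hold and read the force.

```bash
python3 -m pendant '0.75 0 0.8 0;0.5 0 0.5 0;0.3 0 0.3 0;0 0 0 0;-0.9 0 0.5 0;-0.9 0 0.5 0;-0.8 0 0.45 0;0 0 0 0;0 0 0 0;0 0 0 0'; python3 d.py '[(.006,.046)]'
```

```text
time: 30.75
eef_pos: [0.5654, 0.0005, 0.0452]
eef_rot: [0.251, 0.035, 0.967, 0.011]
ft_force: [2.5, 0.7, 4.8]
grip_width: 0.0295
[[-0.8714  0.0615  0.4868]
 [ 0.0729  0.9973  0.0044]
 [-0.4852  0.0393 -0.8735]]
local -0.021019602491267535 7.394231272342964e-05 0.045179478036657214
0.006 0.046 [-2.4  -0.02  1.24]
```

```bash
python3 -m pendant '-0.06 0 -0.12 0;-0.6 0 0.33 0;-0.6 0 0.33 0;-0.5 0 0.28 0;-0.4 0 0.22 0;-0.3 0 0.16 0;-0.2 0 0.1 0;0 0 0 0;0 0 0 0;0 0 0 0'; python3 d.py '[(.01,.047),(-.06,.047)]'
```

```text
time: 31.75
eef_pos: [0.5943, -0.0011, 0.0456]
eef_rot: [0.25, 0.035, 0.968, 0.012]
ft_force: [0.4, 0.2, 1.6]
grip_width: 0.0302
[[-0.8725  0.0615  0.4847]
 [ 0.0732  0.9973  0.0052]
 [-0.4831  0.04   -0.8746]]
local 0.007909824127095745 0.0004540903379462958 0.045620845675957325
0.01 0.047 [-0.25 -0.04 -0.02]
-0.06 0.047 [ 6.13  0.05 -3.38]
```

Pushed well past the step. Withdraw, rise and check numerically; my picture allowance is used up.

```bash
python3 -m pendant '0.9 0 -0.5 0;1.75 0 -0.97 0;1.75 0 -0.97 0;1.75 0 -0.97 0;1.75 0 -0.97 0;-1.45 0.12 -2.6 0;-1.45 0.12 -2.6 0;-1.45 0.12 -2.6 0;0 0 0 0;0 0 0 0' 100
cat > chk.py <<'E'
from h import *
np.set_printoptions(precision=3,suppress=True)
im,c=snap('wrist','w9_'+str(np.random.randint(1e6))); hsv=cv2.cvtColor(im,cv2.COLOR_BGR2HSV)
ax=np.array([.9976,-.069,0]);ay=np.array([.069,.9976,0]);po=np.array([.5864,-.001,0])
print(bot.state()['eef_pos'],bot.state()['time'])
for z in np.arange(.03,.112,.005):
    r=[]
    for y in(-.035,-.015,0,.015,.035):
        u,v=proj(c,po+ax*.004+ay*y+[0,0,z]); r.append(im[int(v),int(u)].tolist() if 0<=v<400 and 0<=u<640 else None)
    print(round(z,3),round(v),r)
E
python3 chk.py
```

```text
time: 32.75
eef_pos: [0.5046, 0.0048, 0.1322]
eef_rot: [0.251, 0.034, 0.967, 0.012]
ft_force: [0.1, 0.0, -1.3]
grip_width: 0.0883
[0.504 0.005 0.131] 32.8
0.03 215 [[104, 141, 161], [172, 219, 242], [176, 224, 247], [179, 225, 248], [160, 206, 230]]
0.035 219 [[103, 140, 161], [152, 199, 222], [156, 203, 227], [156, 204, 227], [154, 200, 224]]
0.04 223 [[95, 131, 151], [73, 76, 80], [74, 76, 81], [73, 76, 79], [106, 142, 163]]
0.045 227 [[116, 120, 118], [101, 105, 104], [118, 122, 121], [100, 104, 103], [118, 122, 120]]
0.05 231 [[131, 135, 133], [130, 134, 133], [130, 134, 133], [131, 135, 133], [130, 134, 132]]
0.055 236 [[128, 132, 131], [127, 131, 130], [127, 131, 129], [126, 129, 128], [126, 129, 128]]
0.06 240 [[131, 134, 133], [129, 133, 131], [129, 132, 131], [129, 132, 131], [126, 130, 128]]
0.065 245 [[131, 135, 133], [130, 134, 133], [131, 135, 133], [130, 133, 132], [130, 134, 132]]
0.07 250 [[132, 136, 134], [131, 135, 133], [130, 134, 132], [130, 134, 132], [129, 133, 132]]
0.075 255 [[130, 134, 133], [130, 134, 132], [128, 132, 131], [127, 132, 130], [127, 130, 129]]
0.08 260 [[130, 134, 132], [128, 132, 131], [128, 131, 131], [128, 132, 130], [127, 130, 129]]
0.085 265 [[128, 133, 131], [128, 131, 129], [127, 131, 129], [126, 129, 127], [125, 128, 127]]
0.09 270 [[130, 134, 132], [129, 134, 131], [129, 133, 131], [128, 132, 131], [127, 131, 130]]
0.095 276 [[128, 132, 130], [128, 132, 130], [129, 132, 131], [128, 131, 129], [127, 130, 128]]
0.1 281 [[128, 128, 132], [130, 130, 134], [132, 131, 135], [129, 129, 133], [129, 129, 133]]
0.105 287 [[159, 168, 173], [187, 198, 203], [179, 183, 183], [170, 180, 185], [158, 167, 173]]
0.11 293 [[187, 195, 199], [189, 200, 206], [190, 197, 199], [189, 200, 206], [186, 195, 199]]
```

The flap is an even grey from 45 to 100 mm height across its width, exactly where it hangs when shut. I'll also raise the camera for a coarse check of the stone through the clear roof.

```bash
python3 -m pendant '-1.9 0.15 -3.5 0;-1.9 0.15 -3.5 0;-1.9 0.15 -3.5 0;-1.9 0.15 -3.5 0;-1.9 0.15 -3.5 0;0 0 0 0;0 0 0 0;0 0 0 0;0 0 0 0;0 0 0 0'
python3 - <<'E'
from h import *
im,c=snap('wrist','w10'); g=cv2.cvtColor(im,cv2.COLOR_BGR2GRAY)
sd,_=snap('side','s10')
ax=np.array([.9976,-.069,0]);ay=np.array([.069,.9976,0]);po=np.array([.5864,-.001,0])
for z in (.042,):
  for x in np.arange(.0,.19,.01):
    r=[]
    for y in np.arange(-.05,.0501,.005):
        u,v=proj(c,po+ax*x+ay*y+[0,0,z]); r.append('%3d'%g[int(v),int(u)] if 0<=v<400 and 0<=u<640 else ' . ')
    print('%.2f %3d'%(x,v),' '.join(r))
E
python3 chk.py | sed -n 5,14p
```

```text
time: 33.8
eef_pos: [0.503, 0.0041, 0.3303]
eef_rot: [0.249, 0.035, 0.968, 0.013]
ft_force: [0.7, -0.5, -0.1]
grip_width: 0.0882
0.00 109 105 131 134 129 129  99 101 109 103 102 104 110 106 136 118 113 120 138 134 134  92
0.01 116  67 138 138 138 139 139 138 138 138 137 136 137 136 135 136 135 135 134 135 135  91
0.02 122 130 140 139 139 139 139 139 138 138 138 137 137 137 136 136 136 136 136 136 135 136
0.03 128 115 140 139 138 138 139 138 137 138 137 137 137 136 136 136 136 135 134 134 134 120
0.04 134 136 130 130 122 124 132 132 128 129 129 130 128 128 129 129 131 128 129 129 117 121
0.05 139 208 216 215 215 214 211 207 207 206 206 206 205 206 205 205 210 212 219 215 215 205
0.06 145 203 218 217 216 217 209 205 206 205 205 205 205 205 205 205 209 213 218 218 217 203
0.07 150 203 218 218 217 216 209 205 205 205 205 205 205 205 205 205 207 215 217 218 214 203
0.08 155 203 217 218 217 216 208 205 205 205 205 205 204 204 205 204 207 215 218 218 217 203
0.09 160 203 218 217 216 216 208 205 204 205 204 205 204 205 204 205 206 209 218 217 217 202
0.10 165 203 217 216 215 215 209 205 204 
[... 1050 characters left out ...]
134, 138, 136], [133, 137, 135]]
0.06 119 [[136, 140, 138], [134, 138, 136], [133, 137, 135], [132, 136, 134], [132, 135, 133]]
0.065 121 [[136, 140, 138], [135, 139, 138], [135, 139, 137], [135, 139, 137], [133, 137, 136]]
0.07 123 [[136, 140, 138], [136, 140, 138], [135, 139, 137], [135, 139, 137], [133, 137, 135]]
0.075 125 [[137, 141, 139], [136, 140, 139], [134, 138, 137], [134, 138, 136], [133, 137, 135]]
0.08 128 [[136, 140, 138], [135, 139, 138], [134, 138, 137], [134, 138, 136], [132, 136, 135]]
0.085 130 [[136, 140, 138], [134, 138, 136], [135, 138, 137], [134, 137, 136], [132, 135, 133]]
0.09 132 [[135, 138, 137], [134, 138, 136], [134, 137, 135], [133, 136, 135], [131, 135, 133]]
```

```bash
python3 -c "
from station import bot
print(bot.job_done(), bot.state()['time'])"
```

```text
the job is handed in; nothing more can be done
the job is handed in; nothing more can be done
```

The whetstone is in the locker and the job is handed in at about 34 s. It was set on the ledge stone side up and pushed lengthwise through the flap. My checks show it dropped onto the inner floor with the flap shut. The hand-in reports no verdict.

**How the push went:** The upright push left the stone's rear on the step edge, with the tool stopped by the roof edge (about 36 N at the wrist). The rows cannot tilt the tool, so I pushed the arm against its reach limit until the tool leaned 29°. The leaning fingers then finished the push.

**Last checks** (sampled pixel values only, because all 12 pictures were used):
- **Flap:** it shows an even grey from 45 to 100 mm height, as it does when shut.
- **Stone:** through the clear roof it lies straight, centred to within about 2 mm in y, with its far end at x ≈ 0.145 m. That puts its centre at about x = 0.077 to 0.08 m, close to the 0.074 m lower limit.
- **Robot:** clear of everything.

**Disagreements and what I did not check:**
- **Heights:** two-view wrist readings came out up to about 18 mm low for the whetstone and 10 mm low for the ledge front, against the text. I relied on the text's heights and on where the tool met the bench and ledge.
- **Joint 3:** it read 0.1875 at the reach limit, against the rounded 0.19 given as its lower range.
- **Ledge contact:** the leaning fingertips touched the ledge lightly, at about 5 N.
- **Part-way criterion:** I had no direct reading of flap angle or contact force.
- **Bystanders:** I did not measure them again at the end.

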